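# Check the rolling mill's brake lever

### The job

Check the hand brake lever on the rolling mill: press its outer face gently in towards the grip bar with the back or tips of the fingers until it comes up against its stop, short of the bar, and keep it there for about two seconds. Then ease it back out with the fingers, without letting it snap, until it is fully out again, and come away. Do not pinch the lever, do not touch the grip bar, and leave the jar, steel block and hammer where they are.

Things in the scene. Friction and masses are not known exactly. Their poses are not given: they have to be found in the camera images.
- mill: Motorised bench rolling mill, fixed, grey, base 200 x 200 mm, 260 mm high. Origin: centre of the underside of its base, on the bench; z up. Its yaw and place vary. The motor stands out on its +y side (to 270 mm), the grip bar and brake lever on its -y side; the frame's -y side ends 90 mm from the origin (a bracket for the bar, 101 mm, a clamp for the lever, 147 mm).
- grip_bar: Fixed round horizontal bar with a black rubber grip 28 mm thick (34 mm at its collar), parallel to the mill's y axis, axis 130 mm above the bench and at x = +35 mm in the mill's frame. Origin: on its axis at the free end; it runs 330 mm along its +y to the mill, with the grip over the outer 230 mm.
- brake_lever (a joint): Spring lever on a vertical hinge, rad: 0 fully out (rest), grows as pressed in towards the bar (anticlockwise from above) to a firm stop at 0.36 (gives 0.01; readings noisy by 0.01), there parallel to the bar with about 30 mm of gap. At the pad point it takes 3 N at first, 6.5 N just before the stop, then 4 to 5 N more per mm of finger travel. Released, it snaps out.
- lever_pad (a point): Point on the middle of the lever's outer face, 115 mm from the pivot towards the free end; moves and turns with the lever. Its axes are the lever's: +x is the way to press (towards the bar, square to the blade), -y runs along the blade to the free end (another 45 mm), z up. It is 130 mm above the bench and travels some 41 mm from fully out to the stop.
- lever_pivot (a point): Point on the lever's vertical hinge axis, 130 mm above the bench, fixed to the mill. Axes are the mill's.
- lever_face: The lever's plain aluminium blade, horizontal, 145 mm long, 26 mm high (from 117 to 143 mm above the bench) with a round end 16 mm thick, the side to press. Origin on the pivot axis at mid height; axes as lever_pad's; the outer face lies at x = -5 mm and the blade, with the rubber strip, is 9 mm thick.
- lever_back: Rubber strip 3 mm thick on the lever's inner side, facing the bar; not to be pressed on. Origin on the pivot axis at mid height, axes as lever_pad's.
- jar: Loose closed jar, 56 mm across, 70 mm high, standing. Origin: centre of its underside. Bystander.
- doming_block: Loose steel block 50 x 50 x 50 mm with dimples, 0.8 kg. Origin: centre of its underside. Bystander.
- hammer: Loose small hammer lying on the bench, about 200 mm long along its x and under 40 mm high, origin near its middle. Bystander.

How it is judged:
By the outcome, as a careful person would: the job done as asked, in the order asked, and still so for the second after the job is handed in, with the robot touching nothing.
It also fails if it takes over 51 s, if anything falls off the work surface, if the arm or the gripper's body presses on something with over 40 N, if the wrist force passes 120 N, or if a joint passes its speed limit or range.

### The arm

A 6-joint arm with a two-finger parallel gripper is mounted at the origin on the work surface. World frame = base frame: x ahead of the robot, y to its left, z up, the work surface at z = 0. Lengths are in mm, angles in degrees, forces in N, time in s.
With the tool pointing down it reaches from about 350 to 850 mm from the base axis. Payload 8.1 kg.
Tool frame: the origin (TCP) lies at the very end of the fingers, on their centre line; the grasp point (between the pads) lies r.tcp_to_grasp behind it (r.tcp_to_grasp is the distance from the TCP to the grasp point, in mm); z points along the fingers, y is the line along which they close (so a half turn about z gives the same grasp; the last joint's range is limited). The gripper opens to 85 mm and grips with 20 to 120 N. Pads are 22 mm wide; open, the fingers measure 114 mm over their backs; the gripper's body (76 mm by 85 mm) begins 54 mm behind the grasp point. The pads swing forward as they close: fully open they stand 13 mm farther back than shut.
Start: joints at [-73.533, 7.471, 85.268, -0, 87.261, -4.893], TCP at [218.555, -558.784, 231.292] pointing down, gripper open.
Joint ranges: [-169.43, 169.43], [-51.17, 129.36], [1.28, 143.12], [-76.62, 256.62], [0, 156.53], [-152.29, 152.29]. Speed limits (degrees/s): [136.94, 136.94, 159.86, 180, 180, 180].

### API

Orientations are given as [roll, pitch, yaw] about the fixed x, y, z axes, in that order (R = Rz(yaw) Ry(pitch) Rx(roll)).
In Python, from bench import r gives the robot as it stands.
- The arm moves only by the shell command python3 -m handwheel 'ROWS' [OPENING] [FORCE]. ROWS is JSON, a list of rows, each a list of 4 numbers: the shift along the tool's x, y, z in m, then the turn about the tool's z in degrees. A call has 1 to 10 rows; each row shifts and turns the commanded pose from where the row before left it, along the tool's axes as they then stand; what a row does not reach is not made up. A row lasts 1/10 s, in which the tool goes at most 50 mm and 8.59 degrees, less where a joint would pass 70% of its speed; a pose out of reach is approached as far as the arm can. A call is refused whole if a number of a shift passes 0.05 or a number of a turn 8.59, either way. A call with a gripper value outside its range is refused whole. OPENING is the finger opening in m, from 0 to 0.0854, set as the call begins (- or left out, the last holds). The fingers move at their own pace and stop on an object; FORCE is the grip in N (left out, the last holds). Time passes only in rows, so rows that do not move let the fingers close. It gives the time, the measured TCP pose, the force, the opening and the grip force at its end, in the units of the state.
- r.sense(): the state, without advancing time (a new reading comes with each control period).
- r.snapshot(name): name is "scene" or "side" or "wrist"; returns the picture (384x512x3 uint8, red, green, blue); there is no depth.
- r.camera_params(name): a dict with "fx", "fy", "cx", "cy" (pixels), "R" (3x3) and "t" (3): a world point X has camera coordinates R X + t; the wrist camera has in their place "mount" (4x4, takes a point from camera to tool coordinates, whose origin is the TCP and whose axes are the flange's). Camera axes: x right, y down, z forward; pixel columns grow to the right and rows downward; lengths in mm; the calibration is good to about 2 mm. A picture is of the moment at which its call begins: read the wrist's pose just before it. camera_params takes no time and is no camera call.
- r.hand_in(): hands the job in; it is judged then, once.
The state is a dict: "time": time; "joint_pos": joint angles; "qd": joint speeds; "joint_efforts": joint torques, N m; "tool_pos": TCP position; "tcp_rot": TCP orientation; "ft_force": force on the tool from outside, world axes, zero at the start; "wrist_torque": the same for the moment, N m; "finger_gap": finger opening in mm; "grip_force": force on a finger pad.
Only numpy, scipy, OpenCV 4.12 (cv2) and the standard library are available. Lean on these libraries where they do the work, as an engineer would, in place of code of your own. Each camera call takes 0.05 s, during which the arm holds its last target. There are 200 camera calls.

## Working session

There is one attempt and no reset: what is moved stays moved. The work goes in short steps, Python scripts to look and compute and a shell command to move; the robot and the scene stay as the last step left them, time stands still between calls to the robot, and variables do not carry over. Pictures are saved under pics/ and viewed, at most 10 in all, crops included, and the job is handed in when it is done.

```bash
mkdir -p pics; ls; python3 - <<'E'
from bench import r
import cv2,numpy as np
np.set_printoptions(precision=4,suppress=True)
s=r.sense();print(s)
print(r.tcp_to_grasp)
for n in ["scene","side","wrist"]:
    im=r.snapshot(n);cv2.imwrite(f"pics/{n}0.png",cv2.cvtColor(im,cv2.COLOR_RGB2BGR))
    print(n,r.camera_params(n))
E
```

```text
pics
{'time': 0.0, 'joint_pos': array([-73.5325,   7.5167,  85.3299,   0.0024,  87.2609,  -4.8937]), 'qd': array([ 0.1821,  0.007 , -0.0175, -0.0253,  0.1078, -0.0554]), 'joint_efforts': array([  0.    , -56.9407, -50.0552,  -0.0003,   0.0144,  -0.    ]), 'tool_pos': array([ 218.4196, -558.24  ,  230.2219]), 'tcp_rot': array([-179.8931,   -0.0116,   21.361 ]), 'ft_force': array([-0.3917,  1.3368, -0.479 ]), 'wrist_torque': array([ 0.0608, -0.0332, -0.0351]), 'grip_force': 0.0, 'finger_gap': 85.40434975909962}
18.700000000000003
scene {'fx': 401.44826649120444, 'fy': 401.44826649120444, 'cx': 257.2883823844752, 'cy': 194.30812065789405, 'R': array([[-0.7351,  0.678 ,  0.0048],
       [ 0.4044,  0.444 , -0.7996],
       [-0.5442, -0.5858, -0.6005]]), 't': array([ 422.9265, -192.5934, 1161.1504])}
side {'fx': 405.6233434759679, 'fy': 405.6233434759679, 'cx': 259.1104531762769, 'cy': 191.04001226777123, 'R': array([[ 0.936 , -0.3521,  0.0058],
       [-0.2616, -0.7062, -0.658 ],
       [ 0.2357,  0.6143, -0.753 ]]), 't': array([-565.1079,  237.0832,  727.1477])}
wrist {'fx': 307.4847043216436, 'fy': 307.4847043216436, 'cx': 252.4352806451412, 'cy': 195.5015790701315, 'mount': array([[   0.0005,   -0.951 ,   -0.3092,   79.5347],
       [   1.    ,    0.    ,    0.0014,   -0.6585],
       [  -0.0014,   -0.3092,    0.951 , -142.3258],
       [   0.    ,    0.    ,    0.    ,    1.    ]])}
```

View pics/scene0.png

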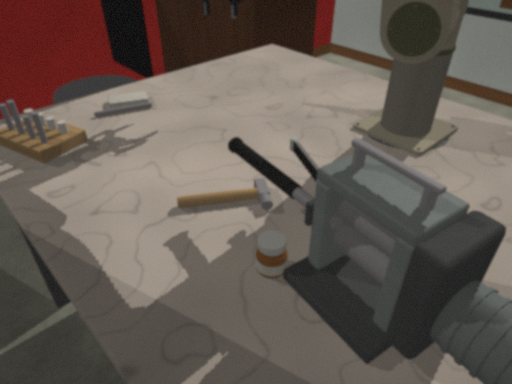

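View pics/side0.png

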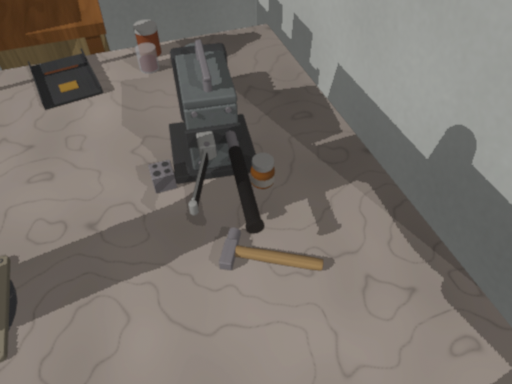

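The scene view shows the mill at right, with the bar end near (235,146) and the lever tip near (294,144). The side view has the bar end near (255,224), the lever tip near (193,208), the jar at (262,168), the block at (162,175) and the hammer at (270,255). I'll zoom in on both.

```bash
python3 - <<'E'
import cv2,numpy as np
a=cv2.imread('pics/scene0.png')[125:225,220:345]; b=cv2.imread('pics/side0.png')[120:245,150:290]
f=lambda i,k:cv2.resize(i,None,fx=k,fy=k,interpolation=cv2.INTER_CUBIC)
a=f(a,3);b=f(b,3)
h=max(a.shape[0],b.shape[0]);p=lambda i:cv2.copyMakeBorder(i,0,h-i.shape[0],0,0,0)
o=cv2.convertScaleAbs(np.hstack([p(a),p(b)]),alpha=1.6);print(o.shape,a.shape)
cv2.imwrite('pics/crop1.png',o)
E
```

```text
(375, 795, 3) (300, 375, 3)
```

View pics/crop1.png

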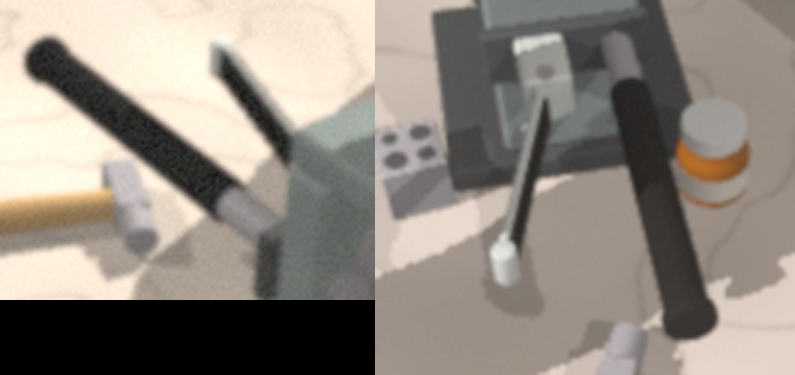

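```bash
cat >h.py <<'E'
import numpy as np
from bench import r
def ray(n,u,v):
    c=r.camera_params(n);R=np.array(c['R']);t=np.array(c['t'])
    d=R.T@np.array([(u-c['cx'])/c['fx'],(v-c['cy'])/c['fy'],1]);return -R.T@t,d/np.linalg.norm(d)
def pl(n,u,v,z):
    o,d=ray(n,u,v);return o+d*(z-o[2])/d[2]
def tri(a,b):
    (o1,d1),(o2,d2)=ray('scene',*a),ray('side',*b)
    k=np.linalg.lstsq(np.c_[d1,-d2],o2-o1,rcond=None)[0]
    p,q=o1+d1*k[0],o2+d2*k[1];return (p+q)/2,np.linalg.norm(p-q)
E
python3 - <<'E'
from h import *
np.set_printoptions(precision=1,suppress=True)
S=lambda u,v:(150+(u-375)/3,120+v/3); C=lambda u,v:(220+u/3,125+v/3)
print('barend',tri(C(45,58),S(690,318)),pl('side',*S(690,318),130),pl('scene',*C(45,58),130))
b0=pl('side',*S(690,318),130);b1=pl('side',*S(630,87),130)
print('grip mill end side',b1,'scene',pl('scene',*C(225,207),130),np.linalg.norm(b1-b0))
for n,b in(('side',b0-b1),('scene',pl('scene',*C(45,58),130)-pl('scene',*C(225,207),130))):print(n,'dir -y',np.degrees(np.arctan2(b[1],b[0])))
print('tip top',pl('side',*S(503,243),143),'tip bottom',pl('side',*S(507,280),117),'scene',pl('scene',*C(216,45),143),pl('scene',*C(218,72),117))
print('clamp pin',pl('side',*S(545,70),150),pl('side',*S(543,88),143))
print('blade bottom at tip/clamp', pl('side',*S(505,240),143),pl('side',*S(540,95),143))
print('jar',pl('side',*S(712,190),5),'block',pl('side',*S(410,145),50))
for c in ((455,187),(690,160),(432,12)):print('base',pl('side',*S(*c),0))
print('hammer head',pl('side',230,248,20),'end',pl('side',320,263,15))
E
```

```text
barend (array([564.8, -80.2, 128.4]), np.float64(0.537556596010347)) [564.6 -81.5 130. ] [566.3 -77.9 130. ]
grip mill end side [594.  118.2 130. ] scene [599.7 120.5 130. ] 201.77111534295975
side dir -y -98.35986973282684
scene dir -y -99.549586974086
tip top [475.2   1.  143. ] tip bottom [472.6  -6.4 117. ] scene [484.3   3.5 143. ] [475.9  -0.5 117. ]
clamp pin [539.3 133.3 150. ] [534.6 124.1 143. ]
blade bottom at tip/clamp [476.9   2.9 143. ] [530.9 118.2 143. ]
jar [654.7 114.1   5. ] block [442.9 197.7  50. ]
base [468.3 191.3  -0. ]
base [651.4 154.8   0. ]
base [497.3 407.8   0. ]
hammer head [526.6 -39.4  20. ] end [ 682.1 -130.9   15. ]
```

Both views agree on the bar end, about (565,-80,130), and the lever tip, about (475,0,130). The pivot is around (545,132) and the mill's yaw is between -7 and -9. I'll move above the outer side of the lever and use the wrist camera to refine this.

```bash
python3 -m handwheel '[[0.029,-0.034,0,0],[0.029,-0.034,0,0],[0.029,-0.034,0,0],[0.029,-0.034,0,0],[0.029,-0.034,0,0],[0.029,-0.034,0,0],[0.029,-0.034,0,0]]' 0 20; python3 -m handwheel '[[0.029,-0.034,0,0],[0.029,-0.034,0,0],[0.029,-0.034,0,0],[0.029,-0.034,0,0],[0.029,-0.034,0,0],[0.029,-0.034,0,0],[0.029,-0.034,0,0]]'; python3 -m handwheel '[[0,0,0,-8.2],[0,0,0,-8.2],[0,0,0,-8.2],[0,0,0,-8.2],[0,0,0,-8.2],[0,0,0,0],[0,0,0,0]]'
python3 - <<'E'
from bench import r
import cv2
s=r.sense();print(s)
im=r.snapshot("wrist");cv2.imwrite("pics/w1.png",im[:,:,::-1])
E
```

```text
time: 0.85
tool_pos: [321.0, -261.4, 231.0]
tcp_rot: [-180.0, -0.0, 21.3]
ft_force: [1.0, -0.5, 0.2]
finger_gap: 0.1
grip_force: 0.0
time: 1.55
tool_pos: [423.4, 34.3, 231.3]
tcp_rot: [180.0, -0.0, 21.4]
ft_force: [1.3, -0.4, -0.1]
finger_gap: -0.2
grip_force: 0.0
time: 2.25
tool_pos: [423.2, 32.4, 231.2]
tcp_rot: [-180.0, 0.0, 62.1]
ft_force: [0.1, -0.5, 0.5]
finger_gap: -0.5
grip_force: 0.0
{'time': 2.25, 'joint_pos': array([-2.55248531e+00, -2.08466083e+01,  1.11412896e+02,  1.81635945e-03,
        8.94459838e+01,  2.53381148e+01]), 'qd': array([-0.05962098, -0.04668714, -0.10973855, -0.11997795,  0.07779675,
        0.27383544]), 'joint_efforts': array([ 3.17515153e-02, -3.16348958e+01, -5.03412831e+01,  1.74264591e-03,
        3.31933101e-03, -4.59119054e-01]), 'tool_pos': array([423.1980559 ,  32.39677664, 231.17095472]), 'tcp_rot': array([-1.79988132e+02,  3.61005504e-03,  6.21093825e+01]), 'ft_force': array([ 0.05231682, -0.52765286,  0.47127074]), 'wrist_torque': array([-8.93424263e-05,  1.20993739e-03, -4.43723664e-02]), 'grip_force': 0.0, 'finger_gap': -0.46880429374545135}
```

View pics/w1.png

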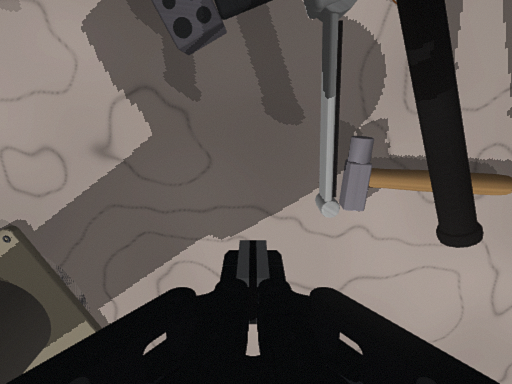

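The wrist view shows the blade running from the clamp near (330,5) to its round end at (330,208), with the outer face on the left near x=321. The bar runs from (418,0) to (460,235). I'll measure these edges row by row.

```bash
cat >>h.py <<'E'
from scipy.spatial.transform import Rotation as Ro
def wpl(s,u,v,z):
    c=r.camera_params('wrist');M=np.array(c['mount']);R=Ro.from_euler('xyz',s['tcp_rot'],degrees=True).as_matrix()
    o=R@M[:3,3]+s['tool_pos'];d=R@M[:3,:3]@np.array([(u-c['cx'])/c['fx'],(v-c['cy'])/c['fy'],1])
    return o+d*(z-o[2])/d[2]
E
python3 - <<'E'
from h import *
import cv2
np.set_printoptions(precision=1,suppress=True)
s=r.sense();g=cv2.GaussianBlur(cv2.imread('pics/w1.png',0),(3,3),0).astype(int)
for v in range(30,205,20):
    print(v,'lev',list(g[v,314:348]))
L=[];B=[]
for v in range(30,220,5):
    d=g[v,390:500]<25; x=np.where(d)[0]+390; B.append((v,x.min(),x.max()))
print(B[::4])
B=np.array(B);m=np.array([wpl(s,(a+b)/2,v,130) for v,a,b in B])
p=np.polyfit(m[:,1],m[:,0],1);print('bar line x=',p,'dir',np.degrees(np.arctan2(-1,-p[0])))
print('bar end',wpl(s,460,232,130),'tip centre',wpl(s,330,208,143),'clamp',wpl(s,330,5,150))
E
```

```text
30 lev [np.int64(92), np.int64(93), np.int64(92), np.int64(92), np.int64(92), np.int64(93), np.int64(93), np.int64(87), np.int64(72), np.int64(57), np.int64(53), np.int64(54), np.int64(54), np.int64(54), np.int64(55), np.int64(57), np.int64(63), np.int64(74), np.int64(84), np.int64(90), np.int64(93), np.int64(95), np.int64(97), np.int64(81), np.int64(43), np.int64(19), np.int64(17), np.int64(24), np.int64(49), np.int64(81), np.int64(94), np.int64(93), np.int64(92), np.int64(92)]
50 lev [np.int64(93), np.int64(92), np.int64(92), np.int64(92), np.int64(92), np.int64(93), np.int64(93), np.int64(83), np.int64(63), np.int64(54), np.int64(54), np.int64(53), np.int64(53), np.int64(53), np.int64(55), np.int64(60), np.int64(69), np.int64(80), np.int64(90), np.int64(93), np.int64(95), np.int64(97), np.int64(84), np.int64(52), np.int64(25), np.int64(18), np.int64(23), np.int64(48), np.int64(81), np.int64(94), np.int64(92), np.int64(91), np.int64(92), np.int64(92)]
70 lev [np.int64(92), np.int64(92), np.int64(92), np.int64(91), np.int64(92), np.int64(93), np.int64(94), np.int64(86), np.int64(65)
[... 3143 characters left out ...]
.int64(27), np.int64(49), np.int64(93), np.int64(126), np.int64(133), np.int64(130), np.int64(115), np.int64(93), np.int64(84), np.int64(86), np.int64(88), np.int64(91), np.int64(100), np.int64(111)]
[(30, np.int64(403), np.int64(447)), (50, np.int64(407), np.int64(450)), (70, np.int64(411), np.int64(453)), (90, np.int64(415), np.int64(456)), (110, np.int64(419), np.int64(459)), (130, np.int64(422), np.int64(462)), (150, np.int64(426), np.int64(465)), (170, np.int64(430), np.int64(468)), (190, np.int64(434), np.int64(471)), (210, np.int64(438), np.int64(473))]
bar line x= [  0.1 577.5] dir -97.86996210459452
bar end [566.9 -80.7 130. ] tip centre [475.2  -1.7 143. ] clamp [529.6 128.3 150. ]
```

```bash
python3 - <<'E'
from h import *
np.set_printoptions(precision=1,suppress=True)
s=r.sense()
T=[(30,331),(50,330),(70,329.4),(90,328.5),(110,327.3),(130,326.7),(150,326),(170,325.3),(190,324.8)]
Bt=[(50,321.7),(70,321.8),(110,320.1),(130,319.8),(150,319.2),(170,318.7)]
for n,P,z in(('top',T,143),('bot',Bt,117)):
    m=np.array([wpl(s,u,v,z) for v,u in P]);p=np.polyfit(m[:,1],m[:,0],1)
    print(n,p,'dir',np.degrees(np.arctan2(-1,-p[0])),'x at y=0,30,60',np.polyval(p,[0,30,60]),m[0],m[-1])
E
```

```text
top [  0.5 470.5] dir -115.84039956184633 x at y=0,30,60 [470.5 485.1 499.6] [526.5 115.2 143. ] [477.6  14.1 143. ]
bot [  0.5 471.2] dir -115.54765574671562 x at y=0,30,60 [471.2 485.5 499.9] [522.3 107.3 117. ] [482.1  22.9 117. ]
```

The outer face runs along x = 470.8 + 0.48y, at heading -115.7°, and the pad point is near (487,34). I'll line up with yaw 64.3, descend on the outer side with about 20 mm clearance, and then approach.

```bash
python3 -m handwheel '[[0,0,0,-2.2],[0.005,0.0045,0.0185,0],[0.005,0.0045,0.0185,0],[0.005,0.0045,0.0185,0],[0.005,0.0045,0.0185,0],[0.005,0.0045,0.0185,0],[0.004,0.0045,0.0185,0],[0,0,0,0],[0,0,0,0]]'
python3 - <<'E'
from h import *
import cv2
s=r.sense();print(s['tool_pos'],s['tcp_rot'],s['ft_force'])
im=r.snapshot("wrist");cv2.imwrite("pics/w2.png",im[:,:,::-1])
E
```

```text
time: 3.2
tool_pos: [459.7, 47.0, 120.3]
tcp_rot: [-179.9, 0.0, 64.5]
ft_force: [-0.3, 0.3, 0.1]
finger_gap: -0.2
grip_force: 0.0
[459.69981933  46.95450977 120.28018733] [-1.79933027e+02  3.22856370e-02  6.44686616e+01] [-0.32317885  0.32428166  0.13478954]
```

View pics/w2.png

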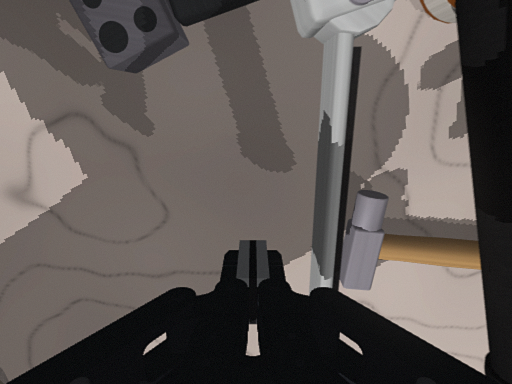

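The finger tips (240–267, 245) stand about 24 mm short of the blade's outer face (u≈313) and clear of everything else. I'll approach until contact.

```bash
python3 -m handwheel '[[0,0.003,0,0],[0,0.003,0,0],[0,0.003,0,0],[0,0.002,0,0],[0,0,0,0]]'; python3 -m handwheel '[[0,0.001,0,0],[0,0.001,0,0],[0,0.001,0,0],[0,0,0,0]]'
```

```text
time: 3.75
tool_pos: [470.4, 42.1, 120.5]
tcp_rot: [180.0, -0.0, 64.5]
ft_force: [0.1, -0.1, -0.1]
finger_gap: 0.1
grip_force: 0.0
time: 4.15
tool_pos: [472.9, 41.0, 120.3]
tcp_rot: [180.0, -0.0, 64.6]
ft_force: [1.1, 0.3, 0.2]
finger_gap: -0.0
grip_force: 0.0
```

```bash
for i in 1 ; do python3 -m handwheel '[[0,0.001,0,0],[0,0.001,0,0],[0,0,0,0]]'; python3 -m handwheel '[[0,0.001,0,0],[0,0.001,0,0],[0,0,0,0]]';  done
```

```text
time: 4.45
tool_pos: [474.7, 40.1, 120.3]
tcp_rot: [180.0, -0.0, 64.6]
ft_force: [0.1, 0.0, -0.0]
finger_gap: -0.1
grip_force: 0.0
time: 4.75
tool_pos: [476.2, 39.3, 120.2]
tcp_rot: [-180.0, 0.0, 64.6]
ft_force: [-2.6, 1.6, 1.4]
finger_gap: 0.0
grip_force: 1.5
```

Contact, about 3 N. Now I'll press along the arc, 1 mm and 0.5° per row, with the tool turning along with the lever.

```bash
python3 -m handwheel '[[-0.0001,0.001,0,-0.5],[-0.0001,0.001,0,-0.5],[-0.0001,0.001,0,-0.5],[-0.0002,0.001,0,-0.5],[-0.0001,0.001,0,-0.5],[-0.0002,0.001,0,-0.5],[-0.0001,0.001,0,-0.5],[-0.0002,0.001,0,-0.5],[-0.0001,0.001,0,-0.5],[-0.0002,0.001,0,-0.5]]'; python3 -m handwheel '[[-0.0001,0.001,0,-0.5],[-0.0001,0.001,0,-0.5],[-0.0001,0.001,0,-0.5],[-0.0002,0.001,0,-0.5],[-0.0001,0.001,0,-0.5],[-0.0002,0.001,0,-0.5],[-0.0001,0.001,0,-0.5],[-0.0002,0.001,0,-0.5],[-0.0001,0.001,0,-0.5],[-0.0002,0.001,0,-0.5]]'
python3 - <<'E'
from h import *
import cv2
s=r.sense();print(s['tool_pos'],s['tcp_rot'],s['ft_force'])
im=r.snapshot("wrist");im2=r.snapshot("side")
cv2.imwrite("pics/w3.png",cv2.resize(np.hstack([im,im2])[:,:,::-1],(800,300)))
E
```

```text
time: 5.75
tool_pos: [485.1, 34.0, 120.3]
tcp_rot: [-180.0, 0.0, 69.6]
ft_force: [-3.4, 0.7, 1.5]
finger_gap: -0.2
grip_force: 2.0
time: 6.75
tool_pos: [494.1, 29.6, 120.2]
tcp_rot: [-180.0, 0.0, 74.6]
ft_force: [-4.7, -0.2, 1.8]
finger_gap: -0.0
grip_force: 2.5
[494.05856653  29.58896472 120.2262951 ] [-1.79984336e+02  5.58100619e-04  7.46008276e+01] [-4.65031416 -0.24490691  1.83234234]
```

View pics/w3.png

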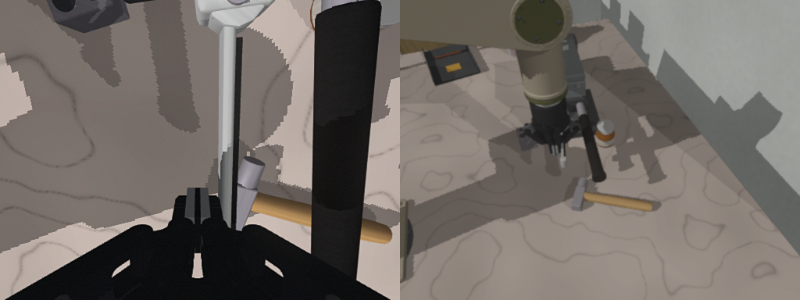

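The wrist half shows the finger back on the blade near the tip (about (215,195) in the picture). The bar is well clear on the right, and the hammer and jar are undisturbed. I'll keep pressing.

```bash
python3 -m handwheel '[[-0.0001,0.001,0,-0.5],[-0.0001,0.001,0,-0.5],[-0.0001,0.001,0,-0.5],[-0.0002,0.001,0,-0.5],[-0.0001,0.001,0,-0.5],[-0.0002,0.001,0,-0.5],[-0.0001,0.001,0,-0.5],[-0.0002,0.001,0,-0.5],[-0.0001,0.001,0,-0.5],[-0.0002,0.001,0,-0.5]]'; python3 -m handwheel '[[-0.0001,0.001,0,-0.5],[-0.0001,0.001,0,-0.5],[-0.0001,0.001,0,-0.5],[-0.0002,0.001,0,-0.5],[-0.0001,0.001,0,-0.5],[0,0,0,0]]'
```

```text
time: 7.85
tool_pos: [503.3, 25.9, 120.2]
tcp_rot: [-180.0, 0.0, 79.6]
ft_force: [-5.8, 0.4, 1.6]
finger_gap: -0.1
grip_force: 3.0
time: 8.45
tool_pos: [508.1, 24.5, 120.2]
tcp_rot: [-180.0, 0.0, 82.1]
ft_force: [-5.9, -0.4, 3.2]
finger_gap: 0.2
grip_force: 3.2
```

```bash
python3 -m handwheel '[[-0.0001,0.001,0,-0.5],[-0.0001,0.001,0,-0.5],[-0.0001,0.001,0,-0.5],[0,0,0,0]]'; python3 -m handwheel '[[-0.0001,0.001,0,-0.5],[0,0,0,0]]'
```

```text
time: 8.85
tool_pos: [511.0, 23.7, 120.2]
tcp_rot: [-180.0, 0.0, 83.6]
ft_force: [-6.1, -0.7, 2.9]
finger_gap: -0.0
grip_force: 3.3
time: 9.05
tool_pos: [512.0, 23.4, 120.2]
tcp_rot: [-180.0, 0.0, 84.1]
ft_force: [-6.7, -0.9, 3.4]
finger_gap: 0.3
grip_force: 3.4
```

```bash
python3 -m handwheel '[[-0.0001,0.001,0,-0.5],[0,0,0,0]]'; python3 -m handwheel '[[0,0.0005,0,-0.2],[0,0,0,0]]';python3 -m handwheel '[[0,0.0005,0,-0.2],[0,0,0,0]]'
```

```text
time: 9.25
tool_pos: [512.6, 23.2, 120.2]
tcp_rot: [-179.9, 0.0, 84.6]
ft_force: [-9.1, -0.7, 5.5]
finger_gap: 0.1
grip_force: 4.3
time: 9.45
tool_pos: [512.8, 23.2, 120.2]
tcp_rot: [-179.9, 0.0, 84.8]
ft_force: [-10.6, -0.9, 6.2]
finger_gap: 0.0
grip_force: 5.4
time: 9.65
tool_pos: [512.9, 23.1, 120.2]
tcp_rot: [-179.8, 0.0, 85.0]
ft_force: [-12.5, -2.6, 6.6]
finger_gap: -0.2
grip_force: 6.5
```

The force has risen from about 6.5 N to 12 N over 1 mm of command, so the lever is on its stop. I'll hold for just over 2 s.

```bash
python3 -m handwheel '[[0,0,0,0],[0,0,0,0],[0,0,0,0],[0,0,0,0],[0,0,0,0],[0,0,0,0],[0,0,0,0],[0,0,0,0],[0,0,0,0],[0,0,0,0]]'; python3 -m handwheel '[[0,0,0,0],[0,0,0,0],[0,0,0,0],[0,0,0,0],[0,0,0,0],[0,0,0,0],[0,0,0,0],[0,0,0,0],[0,0,0,0],[0,0,0,0]]'
```

```text
time: 10.65
tool_pos: [512.9, 23.1, 120.2]
tcp_rot: [-179.8, 0.0, 85.0]
ft_force: [-13.6, -2.4, 6.9]
finger_gap: 0.1
grip_force: 6.5
time: 11.65
tool_pos: [512.9, 23.1, 120.1]
tcp_rot: [-179.8, 0.0, 85.0]
ft_force: [-12.5, -2.3, 7.1]
finger_gap: -0.1
grip_force: 6.5
```

Held for about 2.3 s. Now I'll ease it out by reversing the arc.

```bash
python3 -m handwheel '[[0,-0.0005,0,0.2],[0,-0.0005,0,0.2],[0.0001,-0.001,0,0.5],[0.0001,-0.001,0,0.5],[0.0001,-0.001,0,0.5],[0.0002,-0.001,0,0.5],[0.0001,-0.001,0,0.5],[0.0002,-0.001,0,0.5],[0.0001,-0.001,0,0.5],[0.0002,-0.001,0,0.5]]'; python3 -m handwheel '[[0.0001,-0.001,0,0.5],[0.0001,-0.001,0,0.5],[0.0001,-0.001,0,0.5],[0.0002,-0.001,0,0.5],[0.0001,-0.001,0,0.5],[0.0002,-0.001,0,0.5],[0.0001,-0.001,0,0.5],[0.0002,-0.001,0,0.5],[0.0001,-0.001,0,0.5],[0.0002,-0.001,0,0.5]]'
```

```text
time: 12.65
tool_pos: [505.2, 25.4, 120.2]
tcp_rot: [-180.0, 0.0, 80.5]
ft_force: [-6.6, -1.8, 1.9]
finger_gap: -0.0
grip_force: 3.0
time: 13.65
tool_pos: [495.8, 28.8, 120.2]
tcp_rot: [-180.0, 0.0, 75.5]
ft_force: [-6.2, -1.3, 1.8]
finger_gap: -0.1
grip_force: 2.6
```

```bash
python3 -m handwheel '[[0.0001,-0.001,0,0.5],[0.0001,-0.001,0,0.5],[0.0001,-0.001,0,0.5],[0.0002,-0.001,0,0.5],[0.0001,-0.001,0,0.5],[0.0002,-0.001,0,0.5],[0.0001,-0.001,0,0.5],[0.0002,-0.001,0,0.5],[0.0001,-0.001,0,0.5],[0.0002,-0.001,0,0.5]]'
```

```text
time: 14.65
tool_pos: [486.7, 33.1, 120.3]
tcp_rot: [180.0, 0.0, 70.5]
ft_force: [-3.9, -0.3, 0.4]
finger_gap: 0.1
grip_force: 2.1
```

```bash
python3 -m handwheel '[[0.0001,-0.001,0,0.5],[0.0001,-0.001,0,0.5],[0.0001,-0.001,0,0.5],[0.0002,-0.001,0,0.5],[0.0001,-0.001,0,0.5],[0.0002,-0.001,0,0.5],[0.0001,-0.001,0,0.5],[0.0002,-0.001,0,0.5],[0.0001,-0.001,0,0.5],[0.0002,-0.001,0,0.5]]';  python3 -m handwheel '[[0,-0.0005,0,0.2],[0,-0.0005,0,0.2],[0,-0.0005,0,0.2],[0,-0.0005,0,0.2],[0,0,0,0]]'; python3 -m handwheel '[[0,-0.0005,0,0.2],[0,-0.0005,0,0.2],[0,-0.0005,0,0],[0,-0.0005,0,0],[0,-0.0005,0,0],[0,-0.0005,0,0],[0,0,0,0]]'
```

```text
time: 15.65
tool_pos: [478.0, 38.2, 120.3]
tcp_rot: [180.0, -0.0, 65.5]
ft_force: [-3.0, 0.5, -0.6]
finger_gap: -0.5
grip_force: 1.5
time: 16.15
tool_pos: [476.3, 39.1, 120.3]
tcp_rot: [180.0, -0.0, 64.8]
ft_force: [-1.6, 3.0, -1.1]
finger_gap: -0.1
grip_force: 1.4
time: 16.85
tool_pos: [473.7, 40.1, 120.5]
tcp_rot: [180.0, -0.0, 64.4]
ft_force: [0.1, 0.5, -0.5]
finger_gap: 0.2
grip_force: 0.0
```

The force has gone at the same place where contact began, so the lever is fully out. I'll back away, rise and check.

```bash
python3 -m handwheel '[[0,-0.003,0,0],[0,-0.006,0,0],[0,-0.008,0,0],[0,-0.008,0,0],[0,-0.005,-0.01,0],[-0.005,-0.005,-0.02,0],[-0.005,-0.005,-0.025,0],[-0.005,-0.005,-0.025,0],[-0.005,-0.005,-0.02,0],[-0.005,0,-0.01,0]]';python3 -m handwheel '[[0,0,0,0],[0,0,0,0],[0,0,0,0]]'
python3 - <<'E'
from h import *
import cv2
s=r.sense();im=r.snapshot("wrist");cv2.imwrite("pics/w4.png",im[:,:,::-1])
E
```

```text
time: 17.85
tool_pos: [418.0, 39.5, 233.3]
tcp_rot: [179.8, -0.1, 64.4]
ft_force: [0.8, -0.1, 0.5]
finger_gap: -0.1
grip_force: 0.0
time: 18.15
tool_pos: [417.1, 39.4, 228.9]
tcp_rot: [-179.9, 0.0, 64.4]
ft_force: [0.2, -0.4, -0.6]
finger_gap: 0.2
grip_force: 0.0
```

View pics/w4.png

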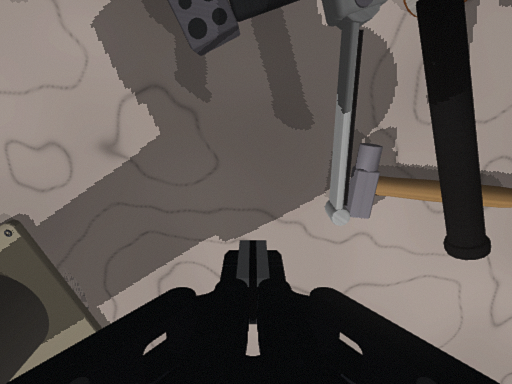

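The lever is back out, with its tip at (340,215). The bar, hammer and block are where they were, and the robot is clear.

```bash
python3 - <<'E'
from h import *
s=r.sense();print('tip',wpl(s,340,215,143))
print(r.hand_in())
E
```

```text
tip [475.01700208  -0.49490092 143.        ]
the job is handed in; nothing more can be done
None
```

I pressed the brake lever to its stop at about 13 N, held it for about 2.3 s and eased it back fully out, with its tip within about 1 mm of where it started; I then backed clear and handed in at about 18 s, with no result reported back.

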